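Fit the hose clamp to the cooling-water stub

TASK

Take the larger of the two worm-drive hose clamps out of its stand, slide its open band over the barbed brass stub, past the barb and fully home to the flange, and let its top rest on the stub. Then turn its wing key clockwise (seen from above), a little less than a quarter turn, until the band is snug, and let go. Leave the smaller clamp in its stand.

Things in the scene. Friction and masses are not known exactly. Their poses are not given: they have to be found in the camera images.
- clamp: Larger worm-drive clamp, steel, 0.2 kg, upright in a grey stand, origin 36 mm up (lift 60 mm to clear). Origin: band centre; x: band axis, level, away from the robot; z up. Band 16 mm wide, radius 31 inside, 34 outside (lower half 27.5, 30.5). Screw housing 18x14x28 beside it at y -41. It goes on the stub with its x along stub_seat's x; turning the key then presses it on the flange.
- key_grip (a point): Grip point on the clamp's wing key, a steel plate 34 mm long (this x), 10 thick (y), 28 tall, on top of the upright screw: at clamp x 0, y -41, z +60 mm; plate from z +44 to +72, the band's top is +34. Pinch the 10 mm from above, firmly, TCP here; this one grasp does for carrying, sliding on and turning, about the vertical through this point.
- clamp_key (a joint): Key turn, rad: 0 open (plate along the clamp's x; the start) to 1.4, growing clockwise from above. Friction 0.06 N m, stays where left. Each rad draws the band's lower half up 18 mm. Before turning, lower the clamp until the band's top rests on the stub's neck (clamp origin 13 mm below the stub's axis, key_grip 132 mm up); it is then snug, and stops, at about 1.25.
- stub_seat (a point): On the barbed brass stub's level axis, 85 mm up: the band centre's place when home. x runs along the stub into its grey block (front at x +64 mm, its knob's top 130 mm up). Flange face x +8, radius 36; neck radius 18 back to x -28; barb radius 20, tapering to 11 at the tip, x -52. Another block beside it, left or right, has a black-capped plain pipe without flange: not that one.
- small_clamp: The smaller clamp of the same make in its own stand on the robot's other side (left or right by lot): band 32 mm inside, too small for the stub, key top 87 mm above the bench. Origin: its band's centre. Leave it there.
Things that resemble listed ones, but are neither listed nor needed, are in the scene too. What is shaped like the clamp but purple or red is not meant.

How it is judged:
By the outcome, as a careful person would: the job done as asked, in the order asked, and still so for the second after the job is handed in, with the robot touching nothing.
It also fails if it takes over 48 s, if anything falls off the work surface, if the arm or the gripper's body presses on something with over 40 N, if the wrist force passes 120 N, or if a joint passes its speed limit or range.

ROBOT

A 6-joint arm with a two-finger parallel gripper is mounted at the origin on the work surface. World frame = base frame: x ahead of the robot, y to its left, z up, the work surface at z = 0. Lengths are in m, angles in rad, forces in N, time in s.
With the tool pointing down it reaches from about 0.4 to 0.925 m from the base axis. Payload 12.5 kg.
Tool frame: the origin (TCP) lies between the finger pads, 19 mm behind the fingertips; this is the grasp point; z points along the fingers, y is the line along which they close (so a half turn about z gives the same grasp; the last joint's range is limited). The gripper opens to 95 mm and grips with 3 to 60 N. Pads are 20 mm wide; open, the fingers measure 119 mm over their backs; the gripper's body (75 mm by 180 mm) begins 59 mm behind the grasp point.
Start: joints at [1.217, 0.491, 1.559, -0, 1.092, -0.106], TCP at [0.153, 0.606, 0.233] pointing down, gripper open.
Joint ranges: [-3.1, 3.1], [-0.84, 2.19], [0.05, 2.79], [-1.13, 4.28], [0.06, 2.93], [-2.69, 2.69]. Speed limits (rad/s): [2.22, 2.22, 2.79, 3.14, 3.14, 3.14].

INTERFACE

Orientations are given as a unit quaternion [x, y, z, w].
In Python, from rig import manip gives the robot as it stands.
- The arm moves only by the shell command python3 -m jog 'ROWS' [OPENING]. ROWS is JSON, a list of rows, each an object of numbers: "x", "y", "z": the shift along the tool's x, y, z in units of 25 mm (1.0 is 25 mm); "yaw": the turn about the tool's z in units of 6 degrees (1.0 is 6 degrees). In form: [{"x": .., "y": .., "z": .., "yaw": ..}, ...]. A call has 1 to 10 rows; each row is the pose to reach, as a shift and turn from the pose commanded when the call began, along the tool's axes at that moment; what a row does not reach only later rows make up. A row lasts 1/12 s, in which the tool goes at most 41.7 mm and 7.16 degrees, less where a joint would pass 70% of its speed; a pose out of reach is approached as far as the arm can. A call with a gripper value outside its range is refused whole. OPENING is the opening, from -1 (shut) to 1 (fully open), set as the call begins (- or left out, the last holds). The fingers move at their own pace and stop on an object; the grip force is fixed at half the most. Time passes only in rows, so rows that repeat a pose let the fingers close. It gives the time, the measured TCP pose, the force, the opening and the grip force at its end, in the units of the state.
- manip.read_state(): the state, without advancing time (a new reading comes with each control period).
- manip.read_camera(name): name is "side" or "top"; returns a dict with "frame" (384x512x3 uint8, blue, green, red), "z_map" (384x512 float32, m along the optical axis (not along the pixel's ray), 0 where there is no reading), "K" (3x3 intrinsics, pixels), "D" ([k1, k2, p1, p2, k3] as OpenCV has them; the pictures are not rectified), "eye" and "orientation" of the camera in the world. Camera axes: x right, y up, looking along -z (the intrinsics and any distortion apply to the point x, -y, -z); pixel columns grow to the right and rows downward; lengths in m; the calibration is good to about 2 mm. A picture is of the moment at which its call begins.
- manip.sign_off(): hands the job in; it is judged then, once.
The state is a dict: "time": time; "qpos": joint angles; "dq": joint speeds; "joint_efforts": joint torques, N m; "ee_pos": TCP position; "eef_rot": TCP orientation; "wrist_force": force on the tool from outside, world axes, zero at the start; "moment": the same for the moment, N m; "gripper_width": finger opening in m; "gripper_force": force on a finger pad.
Only numpy, scipy, OpenCV 4.12 (cv2) and the standard library are available. Lean on these libraries where they do the work, as an engineer would, in place of code of your own. Each camera call takes 0.05 s, during which the arm holds its last target. There are 200 camera calls.

## Working session

There is one attempt and no reset: what is moved stays moved. The work goes in short steps, Python scripts to look and compute and a shell command to move; the robot and the scene stay as the last step left them, time stands still between calls to the robot, and variables do not carry over. Pictures are saved under pics/ and viewed, at most 13 in all, crops included, and the job is handed in when it is done.

```bash
mkdir -p pics
cat > h.py <<'E'
import numpy as np, cv2
from rig import manip
from scipy.spatial.transform import Rotation as R
def cap(n):
    c=manip.read_camera(n); np.savez('pics/'+n+'.npz',**{k:np.asarray(v) for k,v in c.items()}); return c
def load(n): return dict(np.load('pics/'+n+'.npz'))
def cloud(c):
    h,w=c['z_map'].shape; v,u=np.mgrid[0:h,0:w]
    p=cv2.undistortPoints(np.stack([u,v],-1).reshape(-1,1,2).astype(np.float64),c['K'],c['D']).reshape(h,w,2)
    z=c['z_map'].astype(float); P=np.stack([p[...,0]*z,-p[...,1]*z,-z],-1)
    W=R.from_quat(c['orientation']).apply(P.reshape(-1,3)).reshape(h,w,3)+c['eye']
    W[z==0]=np.nan; return W
E
python3 - <<'E'
from h import *
for n in('top','side'):
    c=cap(n); print(n,c['eye'],c['orientation'],c['K'][0,0]); cv2.imwrite(f'pics/{n}0.png',c['frame'])
s=manip.read_state(); print(s['time'],s['ee_pos'],s['eef_rot'],s['gripper_width'])
E
```

```text
top [ 0.35225653 -0.00426834  0.94215141] [-0.04838433  0.06476741  0.71002352 -0.69952179] 400.56708841210633
side [ 0.2294136  -0.54166361  0.76145103] [ 0.3453492  -0.08688443 -0.21448587  0.90949483] 388.103587225983
0.1 [0.15320574 0.60573101 0.23293261] [ 1.23537519e-01  9.92339785e-01 -4.74924701e-04 -8.76550357e-05] 0.09472261566714787
```

View pics/top0.png

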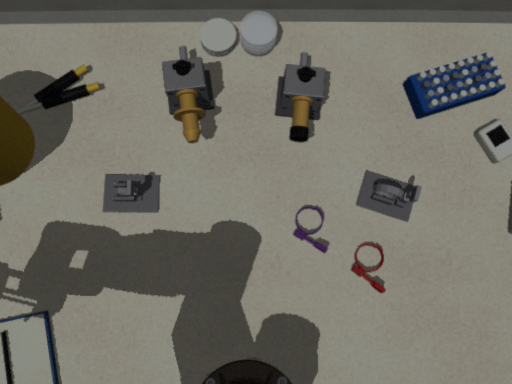

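View pics/side0.png

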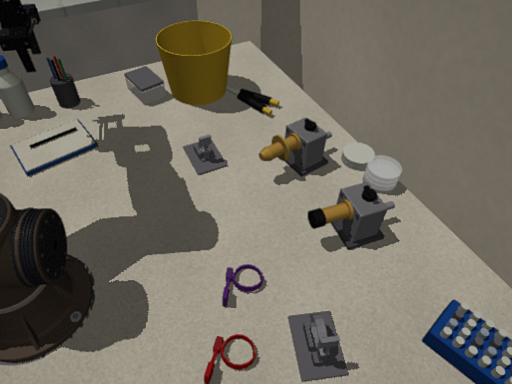

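The top view shows two steel clamps in grey stands, at (130,190) and (390,193). The purple (310,220) and red (368,258) clamps are decoys. The flanged barbed stub is at (190,110), and the black-capped pipe at (300,100) is the decoy. The right clamp looks larger, so I'll check heights and take a close crop.

Run:
```python
from h import *
t=load('top'); s=load('side')
a=cv2.resize(t['frame'][160:230,350:430],None,fx=5,fy=5,interpolation=cv2.INTER_CUBIC)
b=cv2.resize(s['frame'][300:384,280:356],(400,442),interpolation=cv2.INTER_CUBIC)
im=np.zeros((450,800,3),np.uint8); im[:350,:400]=a; im[:442,400:]=b; cv2.imwrite('pics/crop1.png',im)
W=cloud(t)
for nm,(u0,u1,v0,v1) in dict(R=(355,425,165,225),L=(100,165,165,215),stub=(160,220,45,145)).items():
    w=W[v0:v1,u0:u1].reshape(-1,3); w=w[np.isfinite(w[:,0])]
    print(nm,'maxz',np.sort(w[:,2])[-5:].round(4))
    for lo,hi in((.003,.012),(.06,.075),(.075,.085),(.09,.102),(.102,.115),(.122,.14)):
        k=w[(w[:,2]>lo)&(w[:,2]<hi)]
        if len(k)>3: print(lo,len(k),'mean',k.mean(0).round(4),'rect',cv2.minAreaRect((k[:,:2]*1000).astype(np.float32)))
W=cloud(s)
w=W[290:384,280:356].reshape(-1,3); w=w[np.isfinite(w[:,0])]
for lo,hi in((.06,.075),(.085,.104),(.104,.115)):
    k=w[(w[:,2]>lo)&(w[:,2]<hi)]
    if len(k)>3: print('side',lo,len(k),'mean',k.mean(0).round(4),'rect',cv2.minAreaRect((k[:,:2]*1000).astype(np.float32)))
```

```text
R maxz [0.1104 0.1107 0.1109 0.1116 0.112 ]
0.003 1448 mean [ 0.4912 -0.3347  0.0062] rect ((494.99383544921875, -350.73175048828125), (171.0784912109375, 143.26303100585938), 89.06498718261719)
0.06 177 mean [ 0.4944 -0.3312  0.0676] rect ((492.9617919921875, -338.3126525878906), (69.23894500732422, 17.035049438476562), 71.33827209472656)
0.075 15 mean [ 0.4825 -0.3646  0.0819] rect ((482.5377197265625, -351.2439270019531), (37.10552215576172, 30.946243286132812), 83.5203857421875)
0.09 32 mean [ 0.4788 -0.3667  0.096 ] rect ((480.640380859375, -366.923095703125), (7.034124374389648, 33.00934982299805), 82.83719635009766)
0.102 86 mean [ 0.4807 -0.3709  0.1076] rect ((480.6749572753906, -371.6581726074219), (10.773846626281738, 34.34831619262695), 70.63094329833984)
L maxz [0.089  0.0891 0.0898 0.0899 0.0901]
0.003 1621 mean [0.5048 0.2621 0.0061] rect ((515.7583618164062, 262.0384521484375), (149.38613891601562, 115.18177032470703), 87.264892578125)
0.06 28 mean [0.5016 0.2443 0.0682] rect ((503.13641357421875, 243.9226531982422), (7.455132484436035, 31.844465255737305), 76.4354095
[... 807 characters left out ...]
702.3014526367188, 122.70406341552734), (179.0126495361328, 90.54795837402344), 7.60900354385376)
0.122 167 mean [0.761  0.1305 0.1268] rect ((723.3034057617188, 132.37254333496094), (39.46512222290039, 116.82466125488281), 88.98733520507812)
side 0.06 222 mean [ 0.4913 -0.3372  0.0686] rect ((489.1535949707031, -344.24114990234375), (70.52740478515625, 16.424114227294922), 70.42193603515625)
side 0.085 77 mean [ 0.4749 -0.3772  0.0947] rect ((476.0342712402344, -378.058837890625), (7.7299346923828125, 33.05329132080078), 57.35881042480469)
side 0.104 128 mean [ 0.4782 -0.3749  0.1081] rect ((478.5065612792969, -374.77593994140625), (10.925183296203613, 33.43683624267578), 69.72187805175781)
```

View pics/crop1.png

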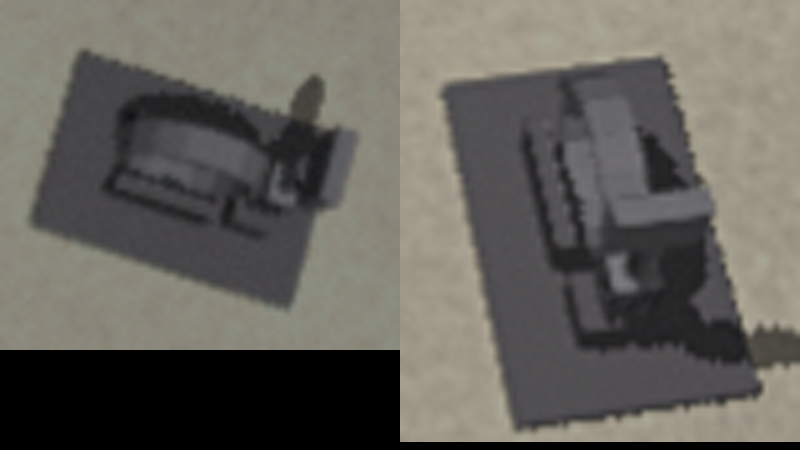

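The crop confirms the right clamp as the target: its key top is at 0.110 m, against 0.090 m for the left one. The plate lies along heading −19.5°, with its key centre near (0.480, −0.373). Next I'll fit the stub and check the bucket's extent.

```bash
cat >> h.py <<'E'
def stubfit(c,x0,rad=.1):
    from scipy.optimize import least_squares
    W=cloud(c); hsv=cv2.cvtColor(c['frame'],cv2.COLOR_BGR2HSV)
    m=(hsv[...,0]>8)&(hsv[...,0]<30)&(hsv[...,1]>110)&np.isfinite(W[...,0])&(W[...,2]>.06)
    m&=np.hypot(W[...,0]-x0[0],W[...,1]-x0[1])<rad
    w=W[m]
    def sr(p):
        e=np.array([np.cos(p[2]),np.sin(p[2])]); d=w[:,:2]-p[:2]
        return d@e, np.hypot(-d[:,0]*e[1]+d[:,1]*e[0], w[:,2]-.085-p[3])
    def f(p):
        s,r=sr(p); prof=np.interp(s,[-.052,-.028,-.0279,.0079,.0081],[.011,.020,.018,.018,.036])
        return np.r_[r-prof, (p[3])*20]
    q=least_squares(f,[*x0,0.],loss='soft_l1',f_scale=.002,x_scale=[.01,.01,.1,.01],diff_step=1e-3)
    s,r=sr(q.x); fl=s[(r>.026)]
    return q.x,len(w),s.min(),np.percentile(fl,[2,50,98]),np.median(abs(q.fun))
def rows(target,yaw=0):
    s=manip.read_state(); r=R.from_quat(s['eef_rot']); d=r.inv().apply(np.array(target)-s['ee_pos'])/.025
    print('units',d.round(2),'yaw',round(yaw/6,2)); return d
E
python3 - <<'E'
from h import *
for n in('top','side'):
    c=load(n); print(n,*[stubfit(c,[x,.118,.13]) for x in(.67,.69)],sep='\n')
W=cloud(load('side'))[10:110,150:240].reshape(-1,3); k=W[(W[:,2]>.06)]; print('bucket',np.nanmin(k,0),np.nanmax(k,0))
r=rows([.45,.30,.233]); r=rows([.48,-.373,.233]); print(R.from_quat(manip.read_state()['eef_rot']).as_matrix().round(3))
E
```

```text
top
(array([ 0.65357384,  0.11965262,  0.3148898 , -0.00282965]), 980, np.float64(-0.05001985102095442), array([0.00537439, 0.01712456, 0.06205734]), np.float64(0.005153371284663116))
(array([0.71101588, 0.12445717, 0.1480121 , 0.00655103]), 980, np.float64(-0.10697560783405392), array([-0.04696283, -0.04497785, -0.0396844 ]), np.float64(0.003994433664488865))
side
(array([0.66860839, 0.12502941, 0.45668595, 0.00185714]), 682, np.float64(-0.0678723477645162), array([-0.01798524,  0.01138883,  0.03903176]), np.float64(0.004757060871935014))
(array([0.70635714, 0.12214283, 0.21412266, 0.00537029]), 682, np.float64(-0.10253272057547663), array([-0.04531339, -0.04149577, -0.00203207]), np.float64(0.003796456368432035))
bucket [0.4562187  0.47494481 0.06004083] [0.80375791 1.06034791 0.19416507]
units [-1.451e+01 -8.950e+00  1.000e-02] yaw 0.0
units [-2.227e+01 -3.475e+01  3.000e-02] yaw 0.0
[[-0.969  0.245 -0.   ]
 [ 0.245  0.969 -0.001]
 [ 0.    -0.001 -1.   ]]
```

Run:
```python
from h import *
for n in('top','side'):
    c=load(n); W=cloud(c); hsv=cv2.cvtColor(c['frame'],cv2.COLOR_BGR2HSV)
    m=(hsv[...,0]>8)&(hsv[...,0]<30)&(hsv[...,1]>90)&(W[...,2]>.05)&(np.hypot(W[...,0]-.68,W[...,1]-.12)<.11)
    w=W[m]; th=.13; e=np.array([np.cos(th),np.sin(th)]); d=w[:,:2]-[.68,.118]; s=d@e; l=d@[-e[1],e[0]]
    print(n)
    for b in np.arange(-.09,.07,.006):
        k=(s>=b)&(s<b+.006)
        if k.sum()>5: 
            top=w[k,2]>np.percentile(w[k,2],98)-.002
            print(int(b*1000),k.sum(),'l',(l[k].min()*1e3).round(1),(l[k].max()*1e3).round(1),'zmax',(w[k,2].max()*1e3).round(1),'ltop',(l[k][top].mean()*1e3).round(1))
```

```text
top
-77 24 l -8.2 12.1 zmax 98.4 ltop 1.2
-71 38 l -11.2 13.7 zmax 102.7 ltop 1.2
-65 46 l -14.1 17.5 zmax 104.6 ltop 3.2
-59 48 l -17.1 20.0 zmax 108.1 ltop -0.4
-53 43 l -15.5 20.1 zmax 106.1 ltop 3.0
-47 36 l -14.5 16.5 zmax 106.0 ltop 2.2
-41 41 l -15.1 18.6 zmax 106.1 ltop 0.8
-35 41 l -14.0 17.7 zmax 105.0 ltop 1.0
-29 39 l -15.9 16.6 zmax 105.4 ltop 1.5
-23 41 l -16.3 19.3 zmax 105.4 ltop 4.2
-17 223 l -32.6 36.2 zmax 125.9 ltop 1.1
-11 52 l -32.3 37.0 zmax 122.5 ltop -1.5
0 37 l -15.4 17.8 zmax 106.5 ltop 2.8
6 41 l -16.1 17.1 zmax 105.2 ltop 1.8
12 44 l -16.1 19.3 zmax 105.0 ltop -0.4
18 39 l -15.7 18.7 zmax 105.0 ltop 1.2
24 43 l -16.2 17.3 zmax 105.8 ltop 0.8
30 91 l -21.4 25.1 zmax 111.7 ltop 0.2
36 42 l -21.6 27.8 zmax 110.3 ltop 2.7
side
-77 34 l -12.3 10.0 zmax 97.9 ltop -1.9
-71 31 l -14.4 8.6 zmax 100.6 ltop -2.2
-65 32 l -16.9 8.4 zmax 103.4 ltop -0.6
-59 40 l -20.2 14.4 zmax 105.7 ltop -2.5
-53 24 l -21.1 1.7 zmax 107.1 ltop -2.4
-47 28 l -17.4 9.1 zmax 105.7 ltop -1.2
-41 24 l -18.7 8.7 zmax 107.1 ltop -6.0
-35 28 l -19.8 10.4 zmax 107.9 ltop 1.8
-29 28 l -18.2 9.4 zmax 105.8 ltop -1.9
-23 26 l -18.1 11.4 zmax 105.6 ltop 0.2
-17 195 l -37.0 35.3 zmax 123.4 ltop -0.1
-11 14 l -36.1 11.1 zmax 121.7 ltop 0.1
0 20 l -16.3 3.5 zmax 105.8 ltop -0.3
6 26 l -16.7 8.8 zmax 104.3 ltop -0.4
12 28 l -17.2 9.3 zmax 106.6 ltop -0.5
18 22 l -17.7 9.3 zmax 104.6 ltop 2.4
24 54 l -23.0 21.4 zmax 113.1 ltop 0.4
30 48 l -23.0 14.9 zmax 111.0 ltop -2.0
36 16 l -23.4 8.4 zmax 111.1 ltop 1.4
```

The profile is clear: flange face at s≈−17 mm, tip at −77 mm. That puts the seat near (0.655, 0.115) with heading 7.45°. Moving now.

```bash
python3 -m jog '[{"x":-14.5,"y":-9},{"x":-14.5,"y":-9},{"x":-14.5,"y":-9},{"x":-14.5,"y":-9},{"x":-14.5,"y":-9},{"x":-14.5,"y":-9},{"x":-14.5,"y":-9},{"x":-14.5,"y":-9},{"x":-14.5,"y":-9},{"x":-14.5,"y":-9}]' 1
python3 -c "
from h import *
rows([.48,-.05,.233]);rows([.48,-.373,.18])"
```

```text
units [-1.910e+01 -2.222e+01  2.000e-02] yaw 0.0
units [-22.27 -34.75   2.15] yaw 0.0validation failed for argument at $[0]...
```

```bash
python3 -m jog '[{"x":-1.4,"y":-0.9,"z":0,"yaw":0},{"x":-2.8,"y":-1.8,"z":0,"yaw":0}]' 1
```

```text
time: 0.27
ee_pos: [0.2095, 0.5449, 0.2327]
eef_rot: [0.122, 0.993, -0.0, -0.0]
wrist_force: [0.4, 0.9, -0.6]
gripper_width: 0.095
gripper_force: 0.0
```

```bash
python3 -m jog '[{"x":-11.7,"y":-7.2,"z":0,"yaw":0},{"x":-11.7,"y":-7.2,"z":0,"yaw":0},{"x":-11.7,"y":-7.2,"z":0,"yaw":0},{"x":-11.7,"y":-7.2,"z":0,"yaw":0},{"x":-11.7,"y":-7.2,"z":0,"yaw":0},{"x":-11.7,"y":-7.2,"z":0,"yaw":0},{"x":-11.7,"y":-7.2,"z":0,"yaw":0},{"x":-11.7,"y":-7.2,"z":0,"yaw":0},{"x":-11.7,"y":-7.2,"z":0,"yaw":0}]' 1
python3 -c "
from h import *
rows([.48,-.05,.233]);rows([.48,-.373,.18])"
```

```text
time: 1.02
ee_pos: [0.4527, 0.2953, 0.2332]
eef_rot: [0.125, 0.992, -0.0, 0.0]
wrist_force: [0.1, -0.4, 0.4]
gripper_width: 0.0948
gripper_force: 0.0
units [ -4.49 -13.11   0.02] yaw 0.0
units [ -7.7  -25.62   2.14] yaw 0.0
```

```bash
python3 -m jog '[{"x":-4.5,"y":-13,"z":0,"yaw":0},{"x":-4.5,"y":-13,"z":0,"yaw":0},{"x":-4.5,"y":-13,"z":0,"yaw":0},{"x":-4.5,"y":-13,"z":0,"yaw":0},{"x":-4.5,"y":-13,"z":0,"yaw":0},{"x":-4.5,"y":-13,"z":0,"yaw":0},{"x":-4.5,"y":-13,"z":0,"yaw":0},{"x":-4.5,"y":-13,"z":0,"yaw":0},{"x":-4.5,"y":-13,"z":0,"yaw":0}]' 1
python3 -c "
from h import *
rows([.48,-.373,.18],5.1)"
```

```text
time: 1.77
ee_pos: [0.4791, -0.0479, 0.2333]
eef_rot: [0.125, 0.992, -0.0, 0.0]
wrist_force: [-0.7, 1.0, 0.0]
gripper_width: 0.0949
gripper_force: 0.0
units [ -3.26 -12.59   2.14] yaw 0.85
```

```bash
python3 -m jog '[{"x":-3.26,"y":-12.6,"z":2.1,"yaw":0.85},{"x":-3.26,"y":-12.6,"z":2.1,"yaw":0.85},{"x":-3.26,"y":-12.6,"z":2.1,"yaw":0.85},{"x":-3.26,"y":-12.6,"z":2.1,"yaw":0.85},{"x":-3.26,"y":-12.6,"z":2.1,"yaw":0.85},{"x":-3.26,"y":-12.6,"z":2.1,"yaw":0.85},{"x":-3.26,"y":-12.6,"z":2.1,"yaw":0.85},{"x":-3.26,"y":-12.6,"z":2.1,"yaw":0.85},{"x":-3.26,"y":-12.6,"z":2.1,"yaw":0.85},{"x":-3.26,"y":-12.6,"z":2.1,"yaw":0.85}]' -0.2
python3 -c "
from h import *
rows([.48,-.373,.098])
c=cap('side'); cv2.imwrite('pics/s1.png',cv2.resize(c['frame'][150:384,230:500],None,fx=2.5,fy=2.5))"
```

```text
time: 2.6
ee_pos: [0.4802, -0.37, 0.1797]
eef_rot: [0.169, 0.986, 0.001, -0.001]
wrist_force: [0.4, 0.3, 0.4]
gripper_width: 0.0388
gripper_force: 0.0
units [-0.04 -0.12  3.27] yaw 0.0
```

View pics/s1.png

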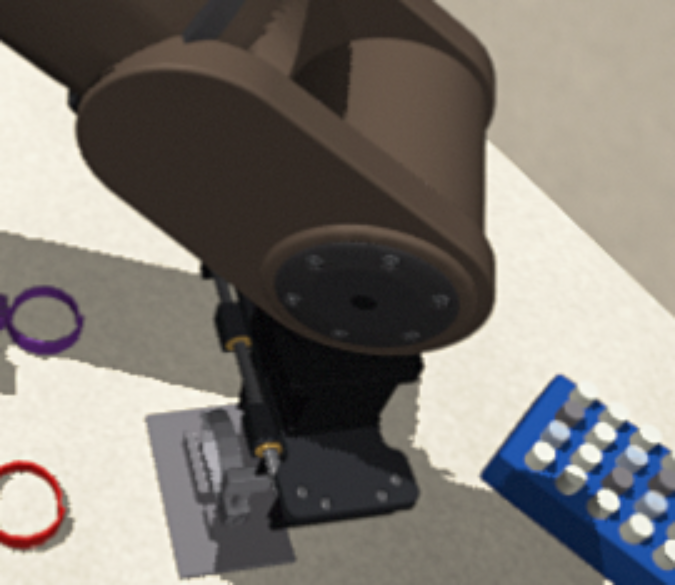

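The view shows the gripper over the clamp's stand, with the key at about (265,490) just under the fingers. The 39 mm opening leaves about 14 mm margin per side. Descending.

```bash
python3 -m jog '[{"x":0,"y":-0.12,"z":1,"yaw":0},{"x":0,"y":-0.12,"z":2,"yaw":0},{"x":0,"y":-0.12,"z":2.6,"yaw":0},{"x":0,"y":-0.12,"z":3.1,"yaw":0},{"x":0,"y":-0.12,"z":3.35,"yaw":0},{"x":0,"y":-0.12,"z":3.35,"yaw":0}]' -0.2
python3 -m jog '[{"x":0,"y":0,"z":0,"yaw":0},{"x":0,"y":0,"z":0,"yaw":0},{"x":0,"y":0,"z":0,"yaw":0},{"x":0,"y":0,"z":0,"yaw":0},{"x":0,"y":0,"z":0,"yaw":0},{"x":0,"y":0,"z":0,"yaw":0}]' -1
```

```text
time: 3.15
ee_pos: [0.4797, -0.3703, 0.0964]
eef_rot: [0.167, 0.986, 0.001, -0.001]
wrist_force: [-0.6, 0.1, -0.2]
gripper_width: 0.0381
gripper_force: 0.0
time: 3.65
ee_pos: [0.4799, -0.3719, 0.0977]
eef_rot: [0.168, 0.986, 0.0, 0.0]
wrist_force: [1.3, 2.1, 4.6]
gripper_width: 0.0101
gripper_force: 30.0
```

```bash
python3 -m jog '[{"x":0,"y":0,"z":-0.4,"yaw":0},{"x":0,"y":0,"z":-1,"yaw":0},{"x":0,"y":0,"z":-1.8,"yaw":0},{"x":0,"y":0,"z":-2.6,"yaw":0},{"x":0,"y":0,"z":-3.4,"yaw":0},{"x":0,"y":0,"z":-4,"yaw":0},{"x":0,"y":0,"z":-4,"yaw":0}]' -1
python3 - <<'E'
from h import *
th=.13; e=np.array([np.cos(th),np.sin(th)]); n=np.array([-e[1],e[0]]); seat=np.array([.6551,.1153])
for sx in(-.13,-.10,0):
    k=seat+e*sx-n*.041; print(sx,k.round(4)); rows([*k,.19],-27)
c=cap('side'); cv2.imwrite('pics/s2.png',cv2.resize(c['frame'][150:384,230:500],None,fx=2.5,fy=2.5))
E
```

```text
time: 4.23
ee_pos: [0.4802, -0.3728, 0.2006]
eef_rot: [0.168, 0.986, -0.001, 0.002]
wrist_force: [-0.3, -0.1, -2.3]
gripper_width: 0.0099
gripper_force: 30.0
-0.13 [0.5315 0.0578]
units [ 3.76 16.93  0.37] yaw -4.5
-0.1 [0.5613 0.0617]
units [ 2.69 17.47  0.37] yaw -4.5
0 [0.6604 0.0746]
units [-0.89 19.27  0.38] yaw -4.5
```

View pics/s2.png

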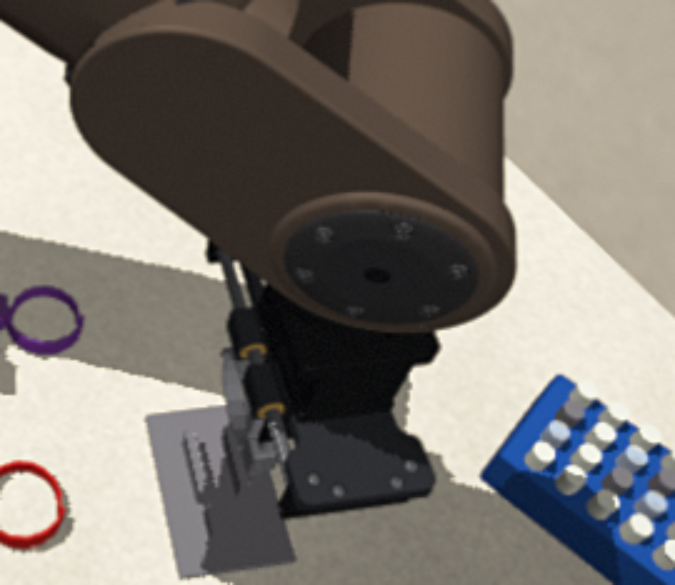

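Lifted: the clamp (about (240,380)) hangs under the fingers clear of its stand, and the weight reads about 2.3 N. Next I carry it to 130 mm in front of the seat, turning 27° counter-clockwise.

```bash
python3 -m jog '[{"x":0.1,"y":0.5,"z":0,"yaw":0},{"x":0.3,"y":1.4,"z":0,"yaw":-0.3},{"x":0.6,"y":2.6,"z":0,"yaw":-0.8},{"x":0.8,"y":3.8,"z":0,"yaw":-1.2},{"x":1.1,"y":5,"z":0,"yaw":-1.6},{"x":1.4,"y":6.2,"z":0,"yaw":-2},{"x":1.6,"y":7.4,"z":0,"yaw":-2.4},{"x":1.9,"y":8.6,"z":0,"yaw":-2.8},{"x":2.1,"y":9.6,"z":0,"yaw":-3.1},{"x":2.2,"y":10,"z":0,"yaw":-3.2}]' -1
python3 - <<'E'
from h import *
s=manip.read_state(); h=R.from_quat(s['eef_rot']).as_matrix(); a=np.degrees(np.arctan2(h[1,0],h[0,0])); print(a)
rows([.5315,.0578,.18],(a-187.45)%360-360 if (a-187.45)%360>180 else (a-187.45)%360)
E
```

```text
time: 5.12
ee_pos: [0.5096, -0.1144, 0.1961]
eef_rot: [-0.001, 1.0, 0.001, -0.001]
wrist_force: [-0.2, 0.4, -2.0]
gripper_width: 0.01
gripper_force: 30.0
-179.88433269609473
units [-0.89  6.89  0.65] yaw -1.22
```

```bash
python3 -m jog '[{"x":-0.1,"y":0.8,"z":0.1,"yaw":-0.2},{"x":-0.3,"y":2,"z":0.2,"yaw":-0.4},{"x":-0.4,"y":3.2,"z":0.3,"yaw":-0.6},{"x":-0.6,"y":4.4,"z":0.4,"yaw":-0.8},{"x":-0.7,"y":5.6,"z":0.5,"yaw":-1},{"x":-0.9,"y":6.5,"z":0.6,"yaw":-1.2},{"x":-0.9,"y":6.9,"z":0.65,"yaw":-1.22},{"x":-0.9,"y":6.9,"z":0.65,"yaw":-1.22}]' -1
python3 - <<'E'
from h import *
s=manip.read_state(); h=R.from_quat(s['eef_rot']).as_matrix(); a=np.degrees(np.arctan2(h[1,0],h[0,0])); print(a)
rows([.5315,.0578,.143])
c=cap('side'); d=cap('top')
im=np.zeros((420,800,3),np.uint8); im[:,:400]=cv2.resize(c['frame'][60:270,220:420],(400,420)); im[:,400:]=cv2.resize(d['frame'][40:250,110:310],(400,420)); cv2.imwrite('pics/s3.png',im)
E
```

```text
time: 5.78
ee_pos: [0.5325, 0.0562, 0.1799]
eef_rot: [-0.064, 0.998, 0.0, -0.001]
wrist_force: [-0.4, -0.3, -2.2]
gripper_width: 0.0097
gripper_force: 30.0
-172.68099735147248
units [0.03 0.07 1.47] yaw 0.0
```

View pics/s3.png

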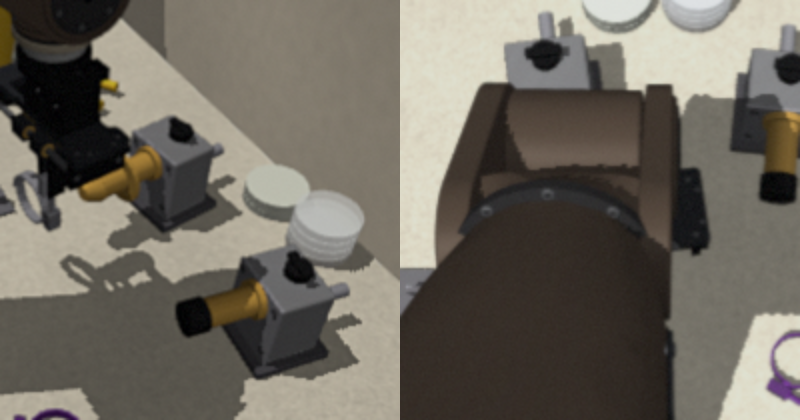

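The side view shows the band (35,195) hanging upright just in front of the stub tip (85,190), and aligned with it. I'll lower to insertion height and measure the band relative to the stub in the same camera.

```bash
python3 -m jog '[{"x":0,"y":0.05,"z":0.5,"yaw":0},{"x":0,"y":0.05,"z":1,"yaw":0},{"x":0,"y":0.05,"z":1.35,"yaw":0},{"x":0,"y":0.05,"z":1.45,"yaw":0},{"x":0,"y":0.05,"z":1.45,"yaw":0}]' -1
python3 - <<'E'
from h import *
c=cap('side'); W=cloud(c); th=.13; e=np.array([np.cos(th),np.sin(th)]); n=np.array([-e[1],e[0]])
s=manip.read_state(); print(s['ee_pos'],s['wrist_force'])
d=W[...,:2]-[.6551,.1153]; S=d@e; L=d@n; Z=W[...,2]
hsv=cv2.cvtColor(c['frame'],cv2.COLOR_BGR2HSV); br=(hsv[...,1]>90)
m=(S>-.15)&(S<-.105)&(abs(L)<.06)&(Z>.03)&(Z<.125)&~br
print(m.sum()); v,u=np.nonzero(m); print('px',u.min(),u.max(),v.min(),v.max())
for z in np.arange(.04,.125,.006):
    k=m&(Z>=z)&(Z<z+.006)
    if k.sum()>2: print(int(z*1e3),k.sum(),'S',(S[k].min()*1e3).round(),(S[k].max()*1e3).round(),'L',(L[k].min()*1e3).round(),(L[k].max()*1e3).round())
im=cv2.resize(c['frame'][120:200,210:320],(770,560),interpolation=cv2.INTER_CUBIC); cv2.imwrite('pics/s4.png',im)
E
```

```text
time: 6.3
ee_pos: [0.5327, 0.055, 0.1441]
eef_rot: [-0.062, 0.998, 0.0, -0.001]
wrist_force: [0.2, 0.4, -2.2]
gripper_width: 0.01
gripper_force: 30.0
[0.53301329 0.05522992 0.14469253] [-0.45032098  0.42658725 -1.65042822]
316
px 228 251 156 185
52 29 S -134.0 -121.0 L -17.0 7.0
57 23 S -134.0 -121.0 L -23.0 16.0
64 17 S -135.0 -123.0 L -44.0 20.0
69 25 S -138.0 -120.0 L -54.0 22.0
75 31 S -138.0 -121.0 L -56.0 26.0
81 26 S -138.0 -120.0 L -55.0 27.0
88 26 S -138.0 -121.0 L -55.0 26.0
93 41 S -137.0 -119.0 L -55.0 24.0
99 18 S -136.0 -127.0 L -52.0 23.0
105 17 S -137.0 -122.0 L -51.0 20.0
111 46 S -137.0 -119.0 L -51.0 12.0
118 17 S -137.0 -121.0 L -52.0 4.0
```

View pics/s4.png

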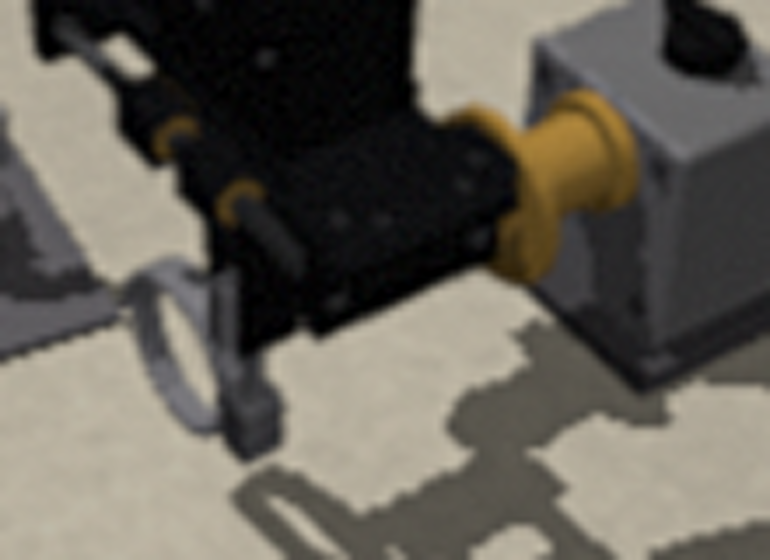

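The crop shows the band ring (180,345) and housing (250,410) hanging in front of the stub and hidden by the gripper plate. Measured against the stub in the same camera, the band sits about 5 mm too far right. I'll shift it 4 mm left and start sliding on.

```bash
python3 -m jog '[{"x":0,"y":0.1,"z":0,"yaw":0},{"x":-0.3,"y":0.18,"z":0,"yaw":-0.05},{"x":-0.8,"y":0.18,"z":0,"yaw":-0.05},{"x":-1.3,"y":0.18,"z":0,"yaw":-0.05},{"x":-1.8,"y":0.18,"z":0,"yaw":-0.05},{"x":-2.3,"y":0.18,"z":0,"yaw":-0.05},{"x":-2.7,"y":0.18,"z":0,"yaw":-0.05},{"x":-3,"y":0.18,"z":0,"yaw":-0.05},{"x":-3,"y":0.18,"z":0,"yaw":-0.05}]' -1
python3 - <<'E'
from h import *
c=cap('side'); W=cloud(c); th=.13; e=np.array([np.cos(th),np.sin(th)]); n=np.array([-e[1],e[0]])
s=manip.read_state(); print(s['ee_pos'],s['wrist_force'],s['moment']); t=s['ee_pos'][:2]-[.6551,.1153]; print('tcp S,L',t@e,t@n)
d=W[...,:2]-[.6551,.1153]; S=d@e; L=d@n; Z=W[...,2]
hsv=cv2.cvtColor(c['frame'],cv2.COLOR_BGR2HSV); br=(hsv[...,1]>90)
m=(S>t@e-.012)&(S<t@e+.01)&(abs(L)<.06)&(Z>.03)&(Z<.125)
for z in np.arange(.04,.125,.006):
    k=m&(Z>=z)&(Z<z+.006)&~br; b=m&(Z>=z)&(Z<z+.006)&br
    if k.sum()>2: print(int(z*1e3),k.sum(),'L',(L[k].min()*1e3).round(),(L[k].max()*1e3).round(),'brass',b.sum(),(L[b]*1e3).min(initial=99).round(),(L[b]*1e3).max(initial=-99).round())
im=cv2.resize(c['frame'][110:190,220:330],(770,560),interpolation=cv2.INTER_CUBIC); cv2.imwrite('pics/s5.png',im)
E
```

```text
time: 7.1
ee_pos: [0.6083, 0.0701, 0.1449]
eef_rot: [-0.066, 0.998, 0.0, 0.001]
wrist_force: [-0.5, -0.5, -2.3]
gripper_width: 0.0099
gripper_force: 30.0
[0.60726232 0.06999181 0.14471779] [ 0.35338886  0.54822951 -2.03864362] [-0.02230921 -0.00907654  0.06335901]
tcp S,L -0.05330750677762981 -0.038724476616893926
52 26 L -11.0 15.0 brass 0 99.0 -99.0
57 24 L -22.0 20.0 brass 0 99.0 -99.0
64 14 L -23.0 23.0 brass 0 99.0 -99.0
69 20 L -49.0 27.0 brass 0 99.0 -99.0
75 27 L -50.0 29.0 brass 4 -8.0 1.0
81 37 L -50.0 35.0 brass 12 -8.0 10.0
88 28 L -50.0 34.0 brass 3 -2.0 6.0
93 40 L -50.0 31.0 brass 1 -0.0 -0.0
99 22 L -46.0 28.0 brass 0 99.0 -99.0
105 22 L -47.0 24.0 brass 0 99.0 -99.0
111 45 L -47.0 19.0 brass 0 99.0 -99.0
118 20 L -46.0 7.0 brass 0 99.0 -99.0
```

View pics/s5.png

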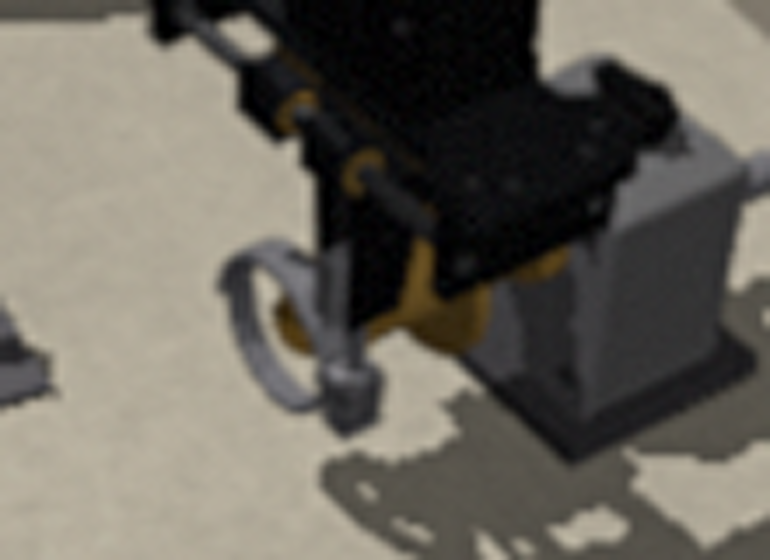

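The band now encircles the stub tip (295,325), centred within about 2 mm, with no contact force. Sliding on.

```bash
python3 -m jog '[{"x":-0.3,"y":0,"z":0,"yaw":0},{"x":-0.7,"y":0,"z":0,"yaw":0},{"x":-1.1,"y":0,"z":0,"yaw":0},{"x":-1.4,"y":0,"z":0,"yaw":0},{"x":-1.6,"y":0,"z":0,"yaw":0},{"x":-1.75,"y":0,"z":0,"yaw":0},{"x":-1.75,"y":0,"z":0,"yaw":0}]' -1
python3 -m jog '[{"x":-0.05,"y":0,"z":0,"yaw":0},{"x":-0.1,"y":0,"z":0,"yaw":0},{"x":-0.15,"y":0,"z":0,"yaw":0},{"x":-0.15,"y":0,"z":0,"yaw":0}]' -1
```

```text
time: 7.73
ee_pos: [0.6505, 0.0755, 0.1446]
eef_rot: [-0.066, 0.998, 0.0, 0.0]
wrist_force: [-0.6, 0.2, -2.1]
gripper_width: 0.0098
gripper_force: 30.0
time: 8.07
ee_pos: [0.654, 0.076, 0.1448]
eef_rot: [-0.066, 0.998, 0.0, 0.0]
wrist_force: [0.1, -0.8, -1.4]
gripper_width: 0.0102
gripper_force: 30.0
```

```bash
python3 -m jog '[{"x":-0.06,"y":0,"z":0,"yaw":0},{"x":-0.12,"y":0,"z":0,"yaw":0},{"x":-0.12,"y":0,"z":0,"yaw":0}]' -1
python3 -m jog '[{"x":-0.06,"y":0,"z":0,"yaw":0},{"x":-0.06,"y":0,"z":0,"yaw":0}]' -1
python3 -m jog '[{"x":-0.06,"y":0,"z":0,"yaw":0},{"x":-0.06,"y":0,"z":0,"yaw":0}]' -1
```

```text
time: 8.32
ee_pos: [0.6571, 0.0764, 0.1447]
eef_rot: [-0.066, 0.998, 0.0, 0.0]
wrist_force: [0.8, -0.4, -2.7]
gripper_width: 0.0098
gripper_force: 30.0
time: 8.48
ee_pos: [0.6585, 0.0766, 0.1447]
eef_rot: [-0.066, 0.998, 0.0, 0.0]
wrist_force: [-0.1, 0.2, -2.6]
gripper_width: 0.0098
gripper_force: 30.0
time: 8.65
ee_pos: [0.6601, 0.0768, 0.1447]
eef_rot: [-0.066, 0.998, 0.0, 0.0]
wrist_force: [-0.2, -0.6, -1.6]
gripper_width: 0.0101
gripper_force: 30.0
```

```bash
python3 -m jog '[{"x":-0.06,"y":0,"z":0,"yaw":0},{"x":-0.06,"y":0,"z":0,"yaw":0}]' -1 | grep -E 'pos|force'
python3 -m jog '[{"x":-0.06,"y":0,"z":0,"yaw":0},{"x":-0.06,"y":0,"z":0,"yaw":0}]' -1| grep -E 'pos|force'
python3 - <<'E'
from h import *
s=manip.read_state(); print(s['ee_pos'],s['wrist_force'])
c=cap('side')
im=cv2.resize(c['frame'][100:180,240:350],(770,560),interpolation=cv2.INTER_CUBIC); cv2.imwrite('pics/s6.png',im)
E
```

```text
ee_pos: [0.6611, 0.0769, 0.1447]
wrist_force: [-2.3, -0.1, -0.7]
gripper_force: 30.0
ee_pos: [0.6624, 0.077, 0.1447]
wrist_force: [-4.4, -0.6, 1.0]
gripper_force: 30.0
[0.66242847 0.07704081 0.1446913 ] [-4.40417915 -0.55071843  0.95192514]
```

View pics/s6.png

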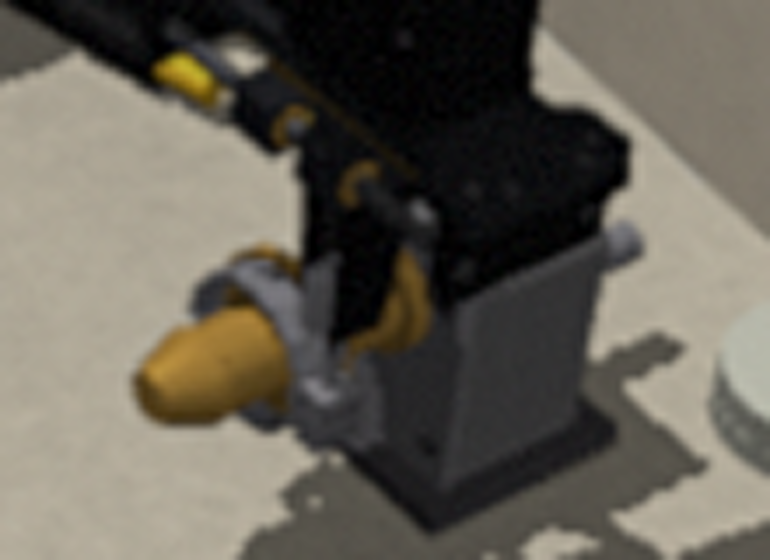

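The band is past the barb and against the flange, with contact starting at TCP x≈0.661 and force 4.4 N. I'll ease off slightly and lower until the top rests on the neck.

```bash
python3 -m jog '[{"x":0.04,"y":0,"z":0.1,"yaw":0},{"x":0.04,"y":0,"z":0.25,"yaw":0},{"x":0.04,"y":0,"z":0.38,"yaw":0},{"x":0.04,"y":0,"z":0.38,"yaw":0}]' -1 | grep -E 'pos|force'
for i in 1; do python3 -m jog '[{"x":0,"y":0,"z":0.04,"yaw":0},{"x":0,"y":0,"z":0.04,"yaw":0}]' -1| grep -E 'pos|force'; done
python3 -m jog '[{"x":0,"y":0,"z":0.04,"yaw":0},{"x":0,"y":0,"z":0.04,"yaw":0}]' -1| grep -E 'pos|force'
```

```text
ee_pos: [0.6618, 0.077, 0.1342]
wrist_force: [-0.4, 0.8, -3.9]
gripper_force: 30.0
ee_pos: [0.6618, 0.0771, 0.1338]
wrist_force: [-1.8, -0.2, -2.6]
gripper_force: 30.0
ee_pos: [0.6619, 0.077, 0.1332]
wrist_force: [-1.8, 0.3, -1.4]
gripper_force: 30.0
```

```bash
python3 -m jog '[{"x":0,"y":0,"z":0.04,"yaw":0},{"x":0,"y":0,"z":0.04,"yaw":0}]' -1| grep -E 'pos|force'
python3 -m jog '[{"x":0,"y":0,"z":0.04,"yaw":0},{"x":0,"y":0,"z":0.04,"yaw":0}]' -1| grep -E 'pos|force'
python3 -c "
from h import *
s=manip.read_state(); print(s['wrist_force'],s['moment'])"
```

```text
ee_pos: [0.662, 0.0769, 0.1327]
wrist_force: [-2.8, -1.2, 3.7]
gripper_force: 30.0
ee_pos: [0.6621, 0.0768, 0.1323]
wrist_force: [-3.8, -2.8, 7.0]
gripper_force: 30.0
[-3.83406212 -2.81610399  6.9831857 ] [-0.15963572  0.96559448  0.0799882 ]
```

The band top rests on the neck: contact at TCP z≈0.133, with about 7 N pushing up. I'll ease off 0.5 mm and begin turning the key clockwise.

```bash
python3 -m jog '[{"x":0,"y":0,"z":-0.02,"yaw":0.3},{"x":0,"y":0,"z":-0.02,"yaw":1},{"x":0,"y":0,"z":-0.02,"yaw":1.8},{"x":0,"y":0,"z":-0.02,"yaw":2.6},{"x":0,"y":0,"z":-0.02,"yaw":3.4},{"x":0,"y":0,"z":-0.02,"yaw":4},{"x":0,"y":0,"z":-0.02,"yaw":4}]' -1
python3 -c "
from h import *
s=manip.read_state(); print(s['wrist_force'],s['moment'])"
```

```text
time: 10.62
ee_pos: [0.6619, 0.0767, 0.1322]
eef_rot: [0.145, 0.989, -0.0, 0.0]
wrist_force: [-2.6, -2.8, 4.9]
gripper_width: 0.0101
gripper_force: 30.0
[-2.58421445 -2.75666881  4.86309387] [-0.40921378  0.67696656  0.01862322]
```

```bash
python3 -m jog '[{"x":0,"y":0,"z":0,"yaw":0.8},{"x":0,"y":0,"z":0,"yaw":1.6},{"x":0,"y":0,"z":0,"yaw":2.4},{"x":0,"y":0,"z":0,"yaw":3.2},{"x":0,"y":0,"z":0,"yaw":4},{"x":0,"y":0,"z":0,"yaw":4.8},{"x":0,"y":0,"z":0,"yaw":5.5},{"x":0,"y":0,"z":0,"yaw":6},{"x":0,"y":0,"z":0,"yaw":6}]' -1
python3 - <<'E'
from h import *
s=manip.read_state(); print(s['wrist_force'],s['moment'],'turned',187.45-2*np.degrees(np.arctan2(s['eef_rot'][1],s['eef_rot'][0])))
c=cap('side')
im=cv2.resize(c['frame'][100:180,240:350],(770,560),interpolation=cv2.INTER_CUBIC); cv2.imwrite('pics/s7.png',im)
E
```

```text
time: 11.37
ee_pos: [0.6614, 0.0764, 0.1317]
eef_rot: [0.442, 0.897, -0.001, -0.0]
wrist_force: [-5.0, -4.5, 2.8]
gripper_width: 0.0098
gripper_force: 30.0
[-4.97993323 -4.45650794  2.83441342] [-0.89490027  1.07042174 -0.0133778 ] turned 59.971142128526054
```

View pics/s7.png

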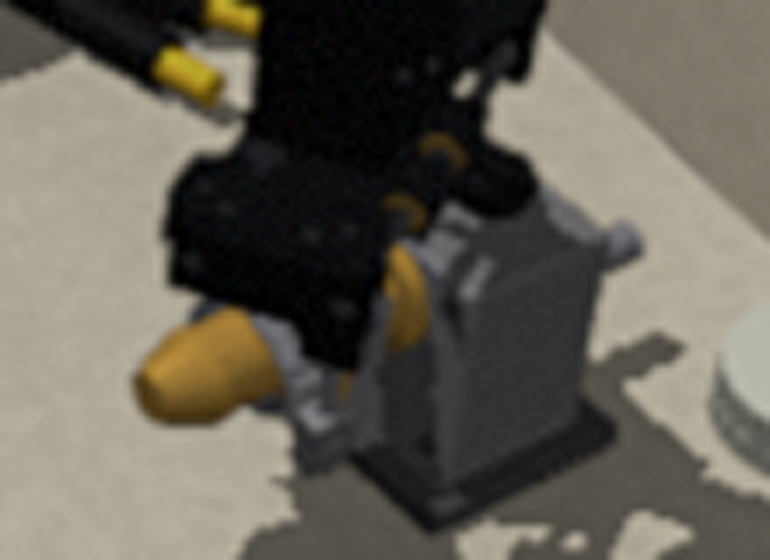

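The key is at about 60°. The band is still seated on the neck at the flange, with the barb (160,380) clear in front. I'll continue in small steps and watch for the stop.

```bash
M='from h import *
s=manip.read_state(); print(s["wrist_force"].round(1) if hasattr(s["wrist_force"],"round") else s["wrist_force"],s["moment"],"turned",187.45-2*np.degrees(np.arctan2(s["eef_rot"][1],s["eef_rot"][0])))'
python3 -m jog '[{"x":0,"y":0,"z":0,"yaw":0.5},{"x":0,"y":0,"z":0,"yaw":1},{"x":0,"y":0,"z":0,"yaw":1}]' -1 >/dev/null; python3 -c "$M"
python3 -m jog '[{"x":0,"y":0,"z":0,"yaw":0.3},{"x":0,"y":0,"z":0,"yaw":0.5},{"x":0,"y":0,"z":0,"yaw":0.5}]' -1 >/dev/null; python3 -c "$M"
```

```text
[-4.2 -3.8  2.8] [-9.32950503e-01  1.20430258e+00 -6.36736716e-04] turned 65.9607439557713
[-5.3 -4.7  3.1] [-0.95732023  1.20224197  0.04916851] turned 68.85085766029088
```

```bash
M='from h import *
s=manip.read_state(); print(s["wrist_force"].round(1) if hasattr(s["wrist_force"],"round") else s["wrist_force"],s["moment"],"turned",187.45-2*np.degrees(np.arctan2(s["eef_rot"][1],s["eef_rot"][0])))'
python3 -m jog '[{"x":0,"y":0,"z":0,"yaw":0.3},{"x":0,"y":0,"z":0,"yaw":0.3}]' -1 >/dev/null; python3 -c "$M"
python3 -m jog '[{"x":0,"y":0,"z":0,"yaw":0.3},{"x":0,"y":0,"z":0,"yaw":0.3}]' -1 >/dev/null; python3 -c "$M"
python3 -m jog '[{"x":0,"y":0,"z":0,"yaw":0.3},{"x":0,"y":0,"z":0,"yaw":0.3}]' -1 >/dev/null; python3 -c "$M"
```

```text
[-6.5 -4.2  2.6] [-9.64271239e-01  1.21925368e+00  7.72038147e-04] turned 70.67324839258914
[-6.1 -4.5  2.2] [-0.97061665  1.24483842  0.02890942] turned 72.47448418388264
[-6.8 -4.4  2.3] [-0.94901726  1.35513338  0.14977879] turned 74.26426695811176
```

```bash
M='from h import *
s=manip.read_state(); print(s["wrist_force"].round(1) if hasattr(s["wrist_force"],"round") else s["wrist_force"],s["moment"],"turned",187.45-2*np.degrees(np.arctan2(s["eef_rot"][1],s["eef_rot"][0])))'
python3 -m jog '[{"x":0,"y":0,"z":0,"yaw":0.3},{"x":0,"y":0,"z":0,"yaw":0.3}]' -1 >/dev/null; python3 -c "$M"
python3 -m jog '[{"x":0,"y":0,"z":0,"yaw":0.2},{"x":0,"y":0,"z":0,"yaw":0.2},{"x":0,"y":0,"z":0,"yaw":0.2}]' -1 >/dev/null; python3 -c "$M"
```

```text
[-6.9 -4.1  1.7] [-0.91279658  1.37661749  0.26335961] turned 76.05259415048639
[-7.4 -4.7  1.5] [-0.9507441   1.42095215  0.30475704] turned 77.14777472603699
```

The moment about the vertical has climbed steadily to 0.30 N m past 72°, so the band is snug. Releasing and retreating upward.

```bash
python3 -m jog '[{"x":0,"y":0,"z":0,"yaw":0},{"x":0,"y":0,"z":0,"yaw":0},{"x":0,"y":0,"z":0,"yaw":0},{"x":0,"y":0,"z":0,"yaw":0},{"x":0,"y":0,"z":0,"yaw":0}]' -0.35
python3 -m jog '[{"x":0,"y":0,"z":-0.4,"yaw":0},{"x":0,"y":0,"z":-1,"yaw":0},{"x":0,"y":0,"z":-2,"yaw":0},{"x":0,"y":0,"z":-3,"yaw":0},{"x":0,"y":0,"z":-4.2,"yaw":0},{"x":0,"y":0,"z":-5.4,"yaw":0},{"x":0,"y":0,"z":-6,"yaw":0}]' -0.35
python3 -c "
from h import *
rows([.45,0.0,.29]);rows([.40,0.3,.29])"
```

```text
time: 13.25
ee_pos: [0.6621, 0.0772, 0.1317]
eef_rot: [0.572, 0.82, 0.0, 0.0]
wrist_force: [-0.9, 0.9, -0.2]
gripper_width: 0.0303
gripper_force: 0.0
time: 13.83
ee_pos: [0.6625, 0.0771, 0.2866]
eef_rot: [0.573, 0.82, 0.002, 0.002]
wrist_force: [0.1, -0.3, 0.1]
gripper_width: 0.0308
gripper_force: 0.0
units [ 0.03 -9.04 -0.18] yaw 0.0
units [11.98 -6.79 -0.19] yaw 0.0
```

```bash
python3 -m jog '[{"x":2,"y":-1.1,"z":0,"yaw":0},{"x":12,"y":-6.8,"z":0,"yaw":0},{"x":12,"y":-6.8,"z":0,"yaw":0},{"x":12,"y":-6.8,"z":0,"yaw":0},{"x":12,"y":-6.8,"z":0,"yaw":0},{"x":12,"y":-6.8,"z":0,"yaw":0},{"x":12,"y":-6.8,"z":0,"yaw":0},{"x":12,"y":-6.8,"z":0,"yaw":0},{"x":12,"y":-6.8,"z":0,"yaw":0},{"x":12,"y":-6.8,"z":0,"yaw":0}]' -0.35
python3 - <<'E'
from h import *
c=cap('side'); d=cap('top')
im=np.zeros((480,800,3),np.uint8); im[:,:400]=cv2.resize(c['frame'][100:196,250:330],(400,480),interpolation=cv2.INTER_CUBIC); im[:,400:]=cv2.resize(d['frame'][60:156,160:240],(400,480),interpolation=cv2.INTER_CUBIC); cv2.imwrite('pics/s8.png',im)
th=.13; e=np.array([np.cos(th),np.sin(th)]); n=np.array([-e[1],e[0]])
for nm,cc in(('side',c),('top',d)):
    W=cloud(cc); q=W[...,:2]-[.6551,.1153]; S=q@e; L=q@n; Z=W[...,2]; br=cv2.cvtColor(cc['frame'],cv2.COLOR_BGR2HSV)[...,1]>90
    k=(abs(S)<.03)&(abs(L)<.075)&(Z>.108)&(Z<.15)&~br
    p=np.c_[S[k],L[k]]*1e3; z=Z[k]; p=p[z>.136]; print(nm,'key z',np.percentile(z,95).round(4),len(p),cv2.minAreaRect(p.astype(np.float32)) if len(p)>4 else '')
    k=(abs(S)<.03)&(abs(L)<.034)&(Z>.05)&(Z<.115)&~br; print('band S',(np.percentile(S[k],[2,50,98])*1e3).round(1),'zmax',np.percentile(Z[k],98).round(4))
E
```

```text
time: 14.67
ee_pos: [0.397, 0.3018, 0.2828]
eef_rot: [0.571, 0.821, 0.001, 0.0]
wrist_force: [-0.2, 0.3, 0.7]
gripper_width: 0.031
gripper_force: 0.0
side key z 0.1441 58 ((-0.661409854888916, -42.305850982666016), (10.499334335327148, 33.417625427246094), 16.644790649414062)
band S [-27.2  -1.6  10.4] zmax 0.1091
top key z 0.1437 86 ((2.5241539478302, -41.62309646606445), (10.623485565185547, 33.916988372802734), 17.463369369506836)
band S [-13.3   0.6  11.2] zmax 0.1082
```

View pics/s8.png

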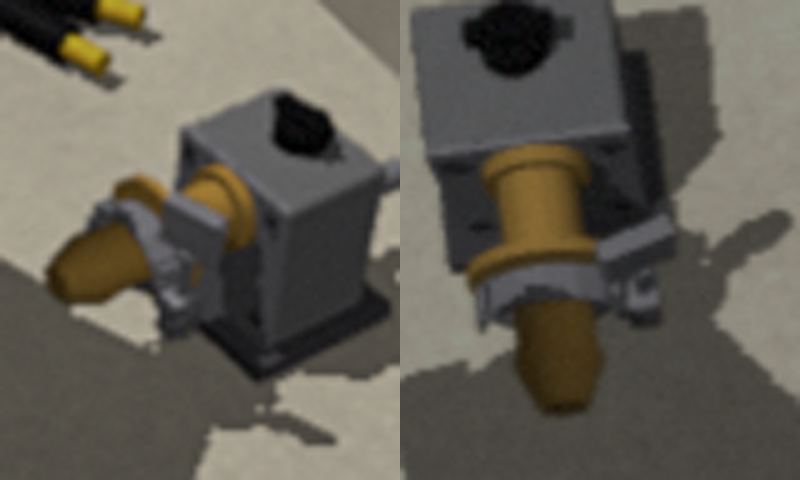

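The band is against the flange with its top on the neck, and the key has turned about 72.5° (1.265 rad, against 1.25 expected). The key top is at 0.144 m, matching the resting height, and the robot is clear.

```bash
python3 -c "
from rig import manip
print(manip.sign_off())"
```

```text
the job is handed in; nothing more can be done
None
```

The job is handed in at about 15 s robot time: the larger clamp is home against the stub's flange with its top resting on the neck, its key is turned clockwise about 1.26 rad until snug, the gripper is clear, and the smaller clamp was left in its stand.

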